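Slide the bearing cap through the spring flap

TASK

Swing the clean-parts tray's spring flap open with one finger and, while that finger keeps it open, push the small bearing cap along its guide rails and through the doorway with the other finger, far enough in that the flap swings fully shut behind it. The cap is freshly machined: only push it, never lift or tip it, do not shove the flap open with the cap, and do not disturb the other parts. Finish with the flap shut and the hand clear.

Things in the scene. Friction and masses are not known exactly. Their poses are not given: they have to be found in the camera images.
- tray: Fixed aluminium tray, open-topped, with an apron in front. Origin on its underside, midway between the guide rails, in the plane of the shut flap; +x points inwards through the doorway, +y to the left looking in, z up. Flat plate 6 mm thick (top at z = 6 mm) from x = -120 mm (apron's front edge) to 215 mm, y = -160 to 200 mm. Behind x = 0 is a walled pen, wall tops 56 mm above the table.
- doorway (a point): Middle of the rails at the shut flap, on the plate (tray x = 0, y = 0, z = 6 mm). The doorway in the 6 mm front wall runs from y = -36 to 77 mm, nothing above it: fingers can pass through from above. Two guide rails 4 mm wide, 8 mm high (tops at z = 14 mm) run along x from -115 to 205 mm, inner faces at y = -22 and 22 mm.
- pen_end (a point): Point on the inner face of the pen's back wall, at the middle of the rails (tray x = 211 mm, y = 0, z = 6 mm). The side walls' inner faces are at y = -156 and 196 mm.
- flap (a joint): Angle of the flap, rad: 0 shut, growing as it swings inwards (tray +x), stop at 1.6; cannot open outwards. A damped spring shuts it in about 1 s: 0.1 N m when shut, 0.22 N m wide open. Upright dark steel sheet 3 mm thick, reaching from 1 to 109 mm from its vertical hinge, which is on the left (+y) side, and from 19.5 to 63.5 mm above the table (it passes over the rails).
- flap_hinge (a point): Point on the flap's vertical hinge axis, at the height of the plate's top: tray x = 0, y = 78 mm. Fixed to the tray. A hinge post 10 mm thick, 68 mm high, stands at y = 82 mm.
- flap_edge (a point): Middle of the flap's free edge, 109 mm from the hinge axis and 41.5 mm above the table; at tray x = 0, y = -31 mm when shut. Moves with the flap. The flap can swing shut behind the cap only once the cap's centre is about 113 mm or more inside (tray x).
- cap: Steel main-bearing cap: a small bridge-shaped block 36 mm long (its x), 40 mm wide (y), 34 mm tall plus two 4 mm bolt heads on top, on two feet under its sides with a 20 mm wide, 16 mm high gap between them; about 0.22 kg. Stands on the apron between the rails (2 mm free each side), centre 28 to 42 mm in front of the shut flap. Origin: centre of its underside.
- piston: Small aluminium piston, 38 mm across, 49 mm tall, standing on the left of the apron; leave alone. Origin at the centre of its underside.
- collar: Flat dark steel collar, 32 mm across, 14 mm tall, lying on the right of the apron; leave alone. Origin at the centre of its underside.
- sleeve_a: Steel sleeve, 48 mm across, 70 mm tall, standing inside the pen; leave alone. Origin at the centre of its underside.
- sleeve_b: Dark steel sleeve, 52 mm across, 55 mm tall, standing inside the pen on the right; leave alone. Origin at the centre of its underside.
- jug: Aluminium engine cylinder, 100 mm square foot, 90 mm tall, on the bench; leave alone. Origin at the centre of its underside.
- oil: Plastic oil bottle, 60 mm across, 160 mm tall, on the bench; leave alone. Origin at the centre of its underside.
- wrench: Wrench lying on the bench; leave alone. Origin under its middle.
- brush: Brush lying on the bench; leave alone. Origin under its middle.
Not all that is in view belongs to the job. What is shaped like the cap but brown is not meant.

How it is judged (in metres and radians):
On the way, in this order (a step that is already met when the one before it is completed fails the run):
1. a finger has swung the flap well open (more than 0.5 rad) while the cap's centre is still more than 8 mm in front of the flap's shut plane (value of joint flap above 0.5 rad and contact force between the fingers and flap above 0.2 N and x of cap in the frame of tray below -0.008 m).
2. the cap's centre passes the doorway, pushed by a finger while a finger holds the flap open (value of joint flap above 0.5 rad and contact force between the fingers and flap above 0.1 N and contact force between the fingers and cap above 0.05 N and x of cap in the frame of tray between 0.01 and 0.08 m).
At the end, for the whole second after the job is handed in: The cap stands upright (within 0.1 rad) and at rest on the tray plate between the rails, its centre 95 to 200 mm behind the flap's shut plane, and the flap is shut (under 0.06 rad) (x of cap in the frame of tray between 0.095 and 0.2 m and y of cap in the frame of tray between -0.03 and 0.03 m and value of joint flap below 0.06 rad and angle between cap's own z axis and vertical below 0.1 rad and height (world z) of cap below 0.01 m and linear speed of cap below 0.02 m/s); the robot touches nothing.
It fails at once if the cap is lifted more than 8 mm off the plate (height (world z) of cap above 0.014 m).
It fails at once if the cap is tipped by more than 0.4 rad (angle between cap's own z axis and vertical above 0.4 rad).
It fails at once if the cap presses on the flap (over 1 N) while the flap is less than 0.5 rad open (contact force between cap and flap above 1 N and value of joint flap below 0.5 rad).
It fails at once if another part is moved more than 15 mm (distance of any of sleeve_a, sleeve_b, piston, collar, jug, oil, wrench, brush from where it was at the start of the episode above 0.015 m).
It also fails if it takes over 42 s, if anything falls off the work surface, if the arm or the gripper's body presses on something with over 40 N, if the wrist force passes 120 N, or if a joint passes its speed limit or range.

ROBOT

A 6-joint arm with a two-finger parallel gripper is mounted at the origin on the work surface. World frame = base frame: x ahead of the robot, y to its left, z up, the work surface at z = 0. Lengths are in mm, angles in rad, forces in N, time in s.
With the tool pointing down it reaches from about 375 to 750 mm from the base axis. Payload 9 kg.
Tool frame: the origin (TCP) lies midway between the tips of the shut fingers; the grasp point (between the pads) lies 19 mm behind it; z points along the fingers, y is the direction in which the jaws open and shut (so a half turn about z gives the same grasp; the last joint's range is limited). The gripper opens to 85 mm and grips with 20 to 120 N. Pads are 22 mm wide; open, the fingers measure 114 mm over their backs; the gripper's body (76 mm by 85 mm) begins 54 mm behind the grasp point. The pads swing forward as they close: fully open they stand 13 mm farther back than shut.
Start: joints at [-1.34, 0.104, 0.097, 1.564, 0, 1.353], TCP at [260.345, -540.608, 231.331] pointing down, gripper open.
Joint ranges: [-2.99, 2.99], [-0.84, 1.86], [-1.1, 1.16], [-1.84, 2.11], [-1.51, 1.56], [-3.14, 3.14]. Speed limits (rad/s): [2.22, 2.22, 2.57, 3.14, 3.14, 3.14].

INTERFACE

Orientations are given as a rotation vector (axis times angle).
In Python, from cell import monitor, eyes, ctrl gives the robot as it stands.
- The arm moves only by the shell command python3 -m inch 'ROWS' [FORCE]. ROWS is JSON, a list that holds one entry, the list of rows, each a list of 7 numbers: the turn, a rotation vector about the tool's x, y, z in rad, then the shift along the tool's x, y, z in m, then the closure, from 0 (fully open) to 1 (shut). A call has 1 to 12 rows; each row shifts and turns the commanded pose from where the row before left it, along the tool's axes as they then stand; what a row does not reach is not made up. A row lasts 1/8 s, in which the tool goes at most 62.5 mm and 10.7 degrees, less where a joint would pass 70% of its speed; a pose out of reach is approached as far as the arm can. A call with a gripper value outside its range is refused whole. The fingers move at their own pace and stop on an object; FORCE is the grip in N (left out, the last holds). Time passes only in rows, so rows that do not move let the fingers close. It gives the time, the measured TCP pose, the force and the opening at its end, in the units of the state.
- monitor.sense(): the state, without advancing time (a new reading comes with each control period).
- eyes.get_image(name): name is "side" or "top" or "wrist"; returns a dict with "img" (480x640x3 uint8, red, green, blue), "z_map" (480x640 float32, mm along the optical axis (not along the pixel's ray), 0 where there is no reading), "camera_matrix" (3x3 intrinsics, pixels), "dist" ([k1, k2, p1, p2, k3] as OpenCV has them; the pictures are not rectified), "R" (3x3) and "t" (3): a world point X has camera coordinates R X + t; the wrist camera has in their place "T_tool_cam" (4x4, takes a point from camera to tool coordinates, whose origin is the TCP and whose axes are the flange's). Camera axes: x right, y down, z forward; pixel columns grow to the right and rows downward; lengths in mm; the calibration is good to about 2 mm. A picture is of the moment at which its call begins: read the wrist's pose just before it.
- ctrl.job_done(): hands the job in, once; it reports no verdict.
The state is a dict: "time": time; "joints": joint angles; "dq": joint speeds; "joint_torque": joint torques, N m; "eef_pos": TCP position; "ee_rot": TCP orientation; "contact_force": force on the tool from outside, world axes, zero at the start; "torque": the same for the moment, N m; "gripper_width": opening from 0.0 (shut) to 1.0 (fully open).
Only numpy, scipy, OpenCV 4.12 (cv2) and the standard library are available. Lean on these libraries where they do the work, as an engineer would, in place of code of your own. Each camera call takes 0.05 s, during which the arm holds its last target. There are 200 camera calls.

## Working session

There is one attempt and no reset: what is moved stays moved. The work goes in short steps, Python scripts to look and compute and a shell command to move; the robot and the scene stay as the last step left them, time stands still between calls to the robot, and variables do not carry over. Pictures are saved under pics/ and viewed, about 8 in all and at most 12, crops included, and the job is handed in when it is done.

```bash
ls; mkdir -p pics; python3 - <<'E'
from cell import monitor, eyes, ctrl
import cv2,numpy as np
s=monitor.sense(); print(s['time'],s['eef_pos'],s['ee_rot'],s['gripper_width'])
for n in ['top','side']:
    d=eyes.get_image(n); cv2.imwrite(f'pics/{n}0.png',d['img'][:,:,::-1]); np.savez(f'{n}0.npz',**d)
    print(n,d['camera_matrix'],d['dist'],d['R'],d['t'])
E
```

```text
pics
0.0 [ 260.27944888 -540.22273497  230.51883903] [-3.06150313e+00 -6.98841212e-01 -9.51048916e-06] 1.000967309673737
top [[442.06125088   0.         321.39936233]
 [  0.         442.06125088 239.56641595]
 [  0.           0.           1.        ]] [-0.10581018  0.          0.          0.          0.        ] [[-1.85199987e-02 -9.99823279e-01 -3.22805565e-03]
 [-9.79761236e-01  1.87918030e-02 -1.99285694e-01]
 [ 1.99311137e-01 -5.28046992e-04 -9.79936116e-01]] [  25.52639496  502.55703276 1024.3352598 ]
side [[460.16186795   0.         318.78463633]
 [  0.         460.16186795 235.49518201]
 [  0.           0.           1.        ]] [-0.05972971  0.          0.          0.          0.        ] [[-7.99084321e-01 -6.01218929e-01  2.18822847e-04]
 [-4.63280731e-01  6.15517632e-01 -6.37580590e-01]
 [ 3.83190830e-01 -5.09582029e-01 -7.70383634e-01]] [431.79183897 270.19313656 902.27103968]
```

View pics/top0.png

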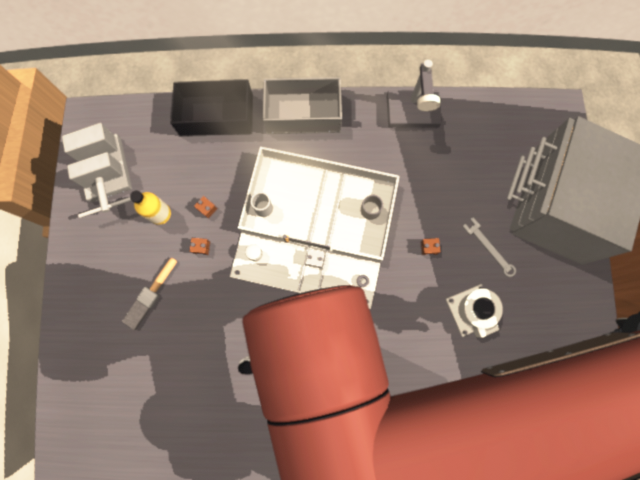

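View pics/side0.png

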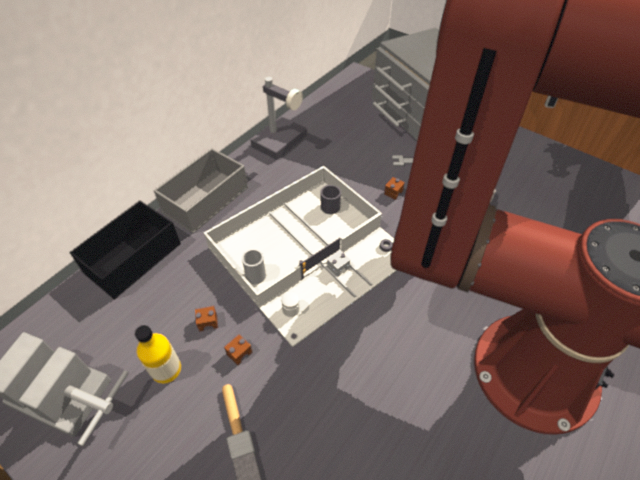

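The top view shows the tray at about (235–398, 150–300), with the flap at (285–330, 237–248) and the cap near (315, 257). The piston is at (254, 253), the collar at (362, 281), and the sleeves at (262, 205) and (371, 208). The side view agrees. Next I'll take a zoomed crop for precise pixels.

```bash
cat > h.py <<'E'
import numpy as np,cv2
def load(n):
    d=np.load(n); return d
def ray(d,px,z):
    """pixel -> world point on plane z"""
    p=cv2.undistortPoints(np.array([[px]],float),d['camera_matrix'],d['dist'])[0,0]
    R,t=d['R'],d['t']; c=-R.T@t; v=R.T@np.array([p[0],p[1],1]); return c+v*(z-c[2])/v[2]
def proj(d,X):
    r,_=cv2.Rodrigues(d['R']); return cv2.projectPoints(np.array([X],float),r,d['t'],d['camera_matrix'],d['dist'])[0][0,0]
E
python3 - <<'E'
import cv2
a=cv2.imread('pics/top0.png')[145:295,228:408]
cv2.imwrite('pics/c1.png',cv2.resize(a,None,fx=4,fy=4,interpolation=cv2.INTER_CUBIC))
E
```

```text
(no output)
```

View pics/c1.png

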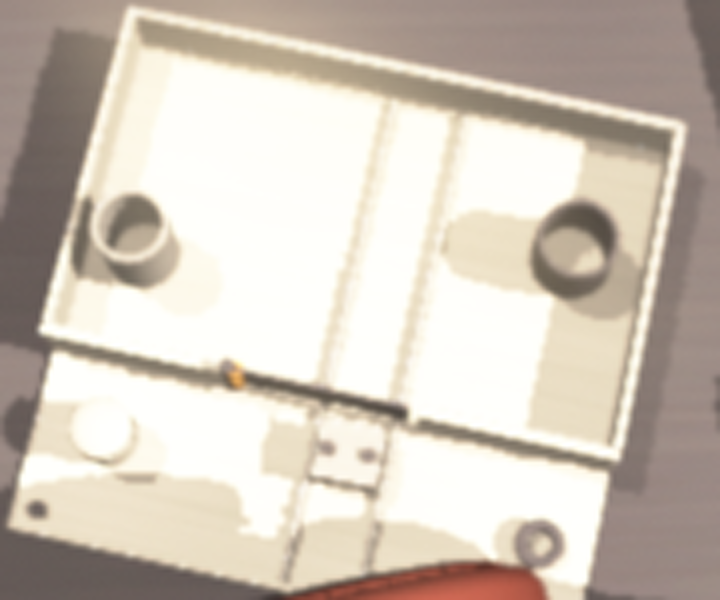

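The crop shows the pen's outer top corners at crop pixels (130,8), (686,124), (618,462) and (40,332). The cap's bolts are at (327,447) and (367,455), and the flap's top edge runs from (245,378) to (405,412).

```bash
cat >> h.py <<'E'
T=load('top0.npz'); C=lambda p,z: ray(T,(p[0]/4+228-.375,p[1]/4+145-.375),z)
def fit():
    w=np.array([C(p,56)[:2] for p in [(130,8),(686,124),(618,462),(40,332)]])
    t=np.array([[215,200],[215,-160],[-3,-160],[-3,200]],float)
    wc,tc=w.mean(0),t.mean(0); H=(t-tc).T@(w-wc)
    a=np.arctan2(H[0,1]-H[1,0],H[0,0]+H[1,1]); c,s=np.cos(a),np.sin(a); R=np.array([[c,-s],[s,c]])
    o=wc-R@tc; return a,R,o,(R@t.T).T+o-w
A,R2,O,res=fit()
def tray(P): return R2.T@(np.array(P)[:2]-O)
def world(p): return R2@np.array(p)+O
E
python3 - <<'E'
from h import *
np.set_printoptions(precision=1,suppress=True)
print(np.degrees(A),O,res)
for n,p,z in [('bolt',(327,447),44),('bolt',(367,455),44),('capfl',(318,408),40),('capfr',(388,418),40),('caprr',(378,492),40),('caprl',(308,478),40),('flapL',(245,378),63.5),('flapR',(405,412),63.5),('sla',(130,228),76),('slb',(575,245),61),('piston',(103,432),55),('collar',(540,545),20),('apronFL',(8,525),6),('rail',(290,575),14),('rail',(370,570),14)]:
    print(n,tray(C(p,z)))
S=load('side0.npz')
# side check with depth-free ray of bolts etc
for n,px,z in [('sla',(254,257),76),('slb',(330,193),61),('apron corner',(294,342),6),('penL',(207,235),56),('penback',(322,169),56),('penR',(382,212),56)]:
    print('side',n,tray(ray(S,px,z)))
for p in [(-12,42),(31,42),(78,42),(94,2)]: print(p,world(p))
E
```

```text
-13.855669284539925 [490.3  25.3] [[ 0.6  0.4]
 [-0.8  0.1]
 [ 0.4 -0.5]
 [-0.2  0. ]]
bolt [-31.3  13.6]
bolt [-30.7 -11.2]
capfl [-8.4 24.7]
capfr [ -5.  -18.4]
caprr [-50.8 -22.5]
caprl [-51.8  20.8]
flapL [-4.3 69.9]
flapR [ -3.3 -28.4]
sla [ 68.2 158.4]
slb [ 121.6 -107.2]
piston [-54.1 146.9]
collar [ -58.2 -126.3]
apronFL [-118.2  200.1]
rail [-109.6   19.8]
rail [-95.7 -27.6]
side sla [ 67.4 156.9]
side slb [ 123.4 -104.3]
side apron corner [-116.3  192.2]
side penL [202.1 198.7]
side penback [ 207.5 -148. ]
side penR [  -0.3 -162.9]
(-12, 42) [488.7  69. ]
(31, 42) [530.5  58.7]
(78, 42) [576.1  47.4]
(94, 2) [582.1   4.7]
```

```bash
cat >> h.py <<'E'
from scipy.spatial.transform import Rotation as Ro
def goal(a,b,z):
    a,b=np.array(a,float),np.array(b,float); m=world((a+b)/2); u=a-b
    return np.r_[m,z], np.arctan2(u[1],u[0])+A, np.hypot(*u)
def delta(pos,rotv,g):
    """tool-frame shift (mm) then tool z turn"""
    M=Ro.from_rotvec(rotv); ty=M.as_matrix()[:,1]; y=np.arctan2(ty[1],ty[0])
    return M.inv().apply(g[0]-np.array(pos)), -((g[1]-y+np.pi)%(2*np.pi)-np.pi), g
E
python3 - <<'E'
from h import *
print(delta([260.345,-540.608,231.331],[-3.0615,-.69884,0],goal((-22,42),(-113.5,3),16)))
E
```

```text
(array([ 414.81946639, -470.27632011,  216.07164426]), np.float64(-1.283036640958768), (array([429.94743064,  63.37009427,  16.        ]), np.float64(0.16108454177084702), np.float64(99.46481790060243)))
```

```bash
python3 -m inch '[[[0,0,0,0.0346,-0.0392,0,0],[0,0,0,0.0346,-0.0392,0,0],[0,0,0,0.0346,-0.0392,0,0],[0,0,0,0.0346,-0.0392,0,0],[0,0,0,0.0346,-0.0392,0,0],[0,0,0,0.0346,-0.0392,0,0],[0,0,0,0.0346,-0.0392,0,0],[0,0,0,0.0346,-0.0392,0,0],[0,0,0,0.0346,-0.0392,0,0],[0,0,0,0.0346,-0.0392,0,0],[0,0,0,0.0346,-0.0392,0,0],[0,0,0,0.0346,-0.0392,0,0]]]'
python3 -m inch '[[[0,0,-0.183,0,0,0,0],[0,0,-0.183,0,0,0,0],[0,0,-0.183,0,0,0,0],[0,0,-0.183,0,0,0,0],[0,0,-0.183,0,0,0,0],[0,0,-0.183,0,0,0,0],[0,0,-0.183,0,0,0,0],[0,0,0,0,0,0,0]]]'
python3 - <<'E'
from h import *
from cell import monitor,eyes
s=monitor.sense(); print(s['eef_pos'],s['ee_rot'],s['contact_force'],s['joints'])
print(delta(s['eef_pos'],s['ee_rot'],goal((-22,42),(-113.5,3),16)))
d=eyes.get_image('wrist'); cv2.imwrite('pics/w1.png',d['img'][:,:,::-1]); print(d['T_tool_cam'])
np.savez('w1.npz',pos=s['eef_pos'],rot=s['ee_rot'],**d)
E
```

```text
time: 1.6
eef_pos: [430.4, 65.2, 231.1]
ee_rot: [3.063, 0.699, 0.0]
contact_force: [0.4, -0.9, 0.0]
gripper_width: 1.001
time: 2.6
eef_pos: [430.2, 63.4, 231.0]
ee_rot: [-2.039, -2.389, 0.001]
contact_force: [-1.0, 0.1, 0.4]
gripper_width: 1.004
[430.15905584  63.38723336 230.99298268] [-2.03919649e+00 -2.38932365e+00  5.19548888e-04] [-1.01926155  0.0673759   0.43523482] [-1.56301029e-01 -4.05694024e-01 -3.66646186e-01  1.61034468e+00
 -8.10597765e-05  1.25669978e+00]
(array([-3.42504398e-04, -1.03962041e-01,  2.14993062e+02]), np.float64(-0.003288985166750802), (array([429.94743064,  63.37009427,  16.        ]), np.float64(0.16108454177084702), np.float64(99.46481790060243)))
[[ 3.17792937e-04 -9.55149397e-01 -2.96124177e-01  7.58638905e+01]
 [ 9.99999565e-01  4.38164882e-05  9.31843895e-04  5.36828663e-01]
 [-8.77075013e-04 -2.96124344e-01  9.55148995e-01 -1.42049171e+02]
 [ 0.00000000e+00  0.00000000e+00  0.00000000e+00  1.00000000e+00]]
```

View pics/w1.png

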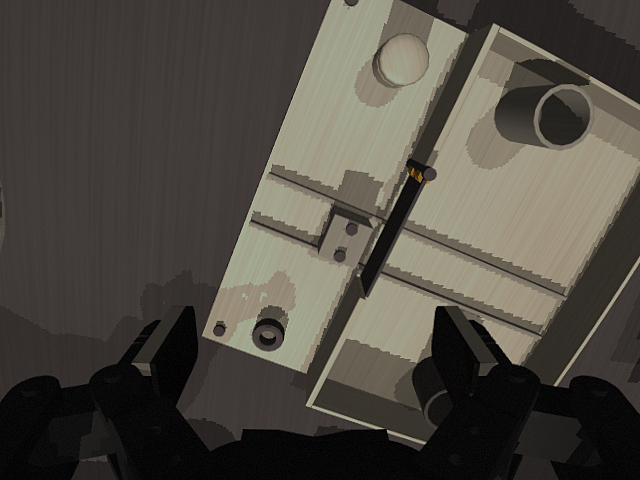

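The wrist view shows the cap's bolts at (351,229) and (340,255), the flap from the post at (430,174) to its free edge at about (365,290), the rail ends at (273,170) and (253,216), and the collar at (268,334). The +y finger, on the right, points inwards as planned.

```bash
python3 - <<'E'
from h import *
np.set_printoptions(precision=1,suppress=True)
d=dict(np.load('w1.npz')); M=np.eye(4); M[:3,:3]=Ro.from_rotvec(d['rot']).as_matrix(); M[:3,3]=d['pos']
W=np.linalg.inv(M@d['T_tool_cam']); d['R'],d['t']=W[:3,:3],W[:3,3]
for n,p,z in [('bolt',(351,229),44),('bolt',(340,255),44),('post68',(430,174),68),('post74',(430,174),74),('flapedge',(362,294),63.5),('rail',(273,168),14),('rail',(252,215),14),('wall corner BL',(495,26),56),('wall FR',(308,406),56),('apronFL',(333,0),6),('apronFR',(203,336),6)]:
    print(n,tray(ray(d,p,z)))
E
```

```text
bolt [-30.   14.8]
bolt [-29.1 -10. ]
post68 [ 2.2 83.1]
post74 [ 0.3 83.3]
flapedge [ -2.1 -28.3]
rail [-110.   32.]
rail [-112.2  -15.1]
wall corner BL [  1.2 199.1]
wall FR [   2.9 -157.6]
apronFL [-116.   178.5]
apronFR [-114.9 -158.1]
```

```bash
python3 -m inch '[[[0,0,0,0,0,0.045,0],[0,0,0,0,0,0.045,0],[0,0,0,0,0,0.045,0],[0,0,0,0,0,0.045,0],[0,0,0,0,0,0.034,0],[0,0,0,0,0,0,0]]]'
python3 - <<'E'
from h import *
from cell import monitor,eyes
np.set_printoptions(precision=1,suppress=True)
s=monitor.sense(); print(s['eef_pos'],s['contact_force'])
p,r=s['eef_pos'],s['ee_rot']
# waypoints A,B,z
wp=[((-22,42),(-113.5,3)),((20,42),(-71.5,3)),((30,42),(-62,3)),((40,43),(-42,4)),((50,44),(-22,4)),((58,44),(-2,3)),((65,44),(18,3)),((70,44),(38,2)),((74,44),(58,1)),((77,44),(76,1)),((79,44),(96,1)),((80,44),(104,1))]
prev=None
for a,b in wp:
    g=goal(a,b,16)
    # finger extents / flap angle
    an=g[1]-A; u=np.array([np.cos(an),np.sin(an)]); v=np.array([-u[1],u[0]])
    cs=lambda c:[np.array(c)+i*7.25*u+j*11*v for i in(-1,1) for j in(-1,1)]
    th=max(np.arctan2(c[0],78-c[1])+1.5/np.hypot(c[0],78-c[1]) for c in cs(a) if np.hypot(c[0],78-c[1])<109)
    cap=max(c[0] for c in cs(b))+18
    if prev is None: print('now',delta(p,r,g))
    else:
        yaw=prev[1]; ty=np.array([np.cos(yaw),np.sin(yaw)]); tx=np.array([-ty[1],ty[0]]); dd=(g[0]-prev[0])[:2]
        print('turn %.3f shift x %.1f y %.1f |'%(-(g[1]-yaw),dd@tx,dd@ty),'sep %.1f'%g[2],'clos %.2f'%(1-(g[2]-14.5)/85),'theta %.2f cap %.0f'%(th,cap),'Aymin %.0f'%min(c[1] for c in cs(a)))
    prev=g
E
```

```text
time: 3.4
eef_pos: [428.0, 63.7, 15.0]
ee_rot: [-2.039, -2.384, 0.004]
contact_force: [0.3, 0.1, 0.1]
gripper_width: 0.998
[428.   63.7  15. ] [0.3 0.1 0.1]
now (array([-0.6,  1.9, -1. ]), np.float64(-0.005385370789440458), (array([429.9,  63.4,  16. ]), np.float64(0.16108454177084702), np.float64(99.46481790060243)))
turn -0.000 shift x -16.5 y 38.6 | sep 99.5 clos 0.00 theta 0.82 cap -43 Aymin 29
turn 0.002 shift x -3.8 y 9.0 | sep 99.9 clos -0.00 theta 0.99 cap -33 Aymin 29
turn -0.043 shift x -4.9 y 14.2 | sep 90.8 clos 0.10 theta 1.12 cap -13 Aymin 30
turn -0.063 shift x -6.0 y 13.8 | sep 82.4 clos 0.20 theta 1.21 cap 8 Aymin 31
turn -0.092 shift x -7.2 y 12.0 | sep 72.7 clos 0.32 theta 1.25 cap 28 Aymin 31
turn -0.118 shift x -7.6 y 11.1 | sep 62.4 clos 0.44 theta 1.27 cap 49 Aymin 31
turn -0.202 shift x -8.6 y 9.1 | sep 52.8 clos 0.55 theta 1.28 cap 69 Aymin 32
turn -0.295 shift x -9.8 y 6.9 | sep 45.9 clos 0.63 theta 1.25 cap 89 Aymin 33
turn -0.333 shift x -9.8 y 3.7 | sep 43.0 clos 0.66 theta 1.29 cap 105 Aymin 36
turn -0.400 shift x -11.0 y 0.3 | sep 46.2 clos 0.63 theta 1.33 cap 127 Aymin 33
turn -0.133 shift x -4.2 y -1.7 | sep 49.2 clos 0.59 theta 1.33 cap 135 Aymin 32
```

```bash
python3 -m inch '[[[0,0,0,-0.005,0.012,0,0],[0,0,0,-0.005,0.012,0,0],[0,0,0,-0.005,0.012,0,0],[0,0,0,-0.004,0.010,0,0],[0,0,0,0,0,0,0],[0,0,0,0,0,0,0]]]'
python3 - <<'E'
from h import *
from cell import monitor,eyes
np.set_printoptions(precision=1,suppress=True)
s=monitor.sense(); print(s['eef_pos'],s['contact_force'],s['torque'],tray(s['eef_pos']))
d=eyes.get_image('wrist'); cv2.imwrite('pics/w2.png',d['img'][:,:,::-1])
E
```

```text
time: 4.15
eef_pos: [479.2, 51.4, 18.3]
ee_rot: [2.039, 2.388, -0.0]
contact_force: [-2.1, -3.3, 0.1]
gripper_width: 1.002
[479.2  51.4  18.3] [-2.1 -3.3  0.1] [-0.7  0.4 -0.2] [-17.1  22.6]
```

View pics/w2.png

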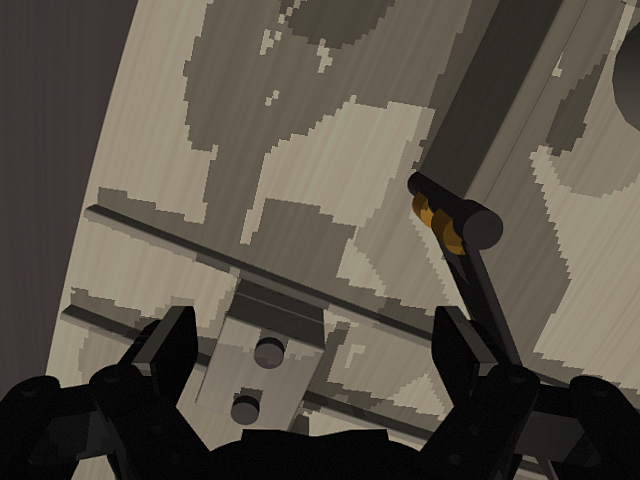

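The flap is held about 1 rad open by the +y finger (contact near (470,330)), and the other finger is just behind the cap, whose bolts are at (269,352) and (245,410). The hand's position matches the plan, so I'll start pushing.

```bash
python3 -m inch '[[[0,0,0,0,0.001,0.002,0],[0,0,-0.022,-0.0025,0.007,0.001,0.05],[0,0,-0.022,-0.0025,0.007,0,0.1],[0,0,-0.031,-0.003,0.007,0,0.15],[0,0,-0.031,-0.003,0.007,0,0.2],[0,0,0,0,0,0,0.2],[0,0,0,0,0,0,0.2]]]'
cat > look.py <<'E'
from h import *
from cell import monitor,eyes
import sys
np.set_printoptions(precision=2,suppress=True)
s=monitor.sense(); w=s['gripper_width']; m=tray(s['eef_pos']); ty=Ro.from_rotvec(s['ee_rot']).as_matrix()[:,1]; u=R2.T@ty[:2]; h=(85*w+14.5)/2
print(s['time'],s['eef_pos'],s['contact_force'],s['torque'],'w',w,'A',m+h*u,'B',m-h*u,'yaw',np.degrees(np.arctan2(u[1],u[0])), 'q6',s['joints'][5])
if len(sys.argv)>1: cv2.imwrite(sys.argv[1],eyes.get_image(sys.argv[2])['img'][:,:,::-1])
E
python3 look.py pics/w3.png wrist
```

```text
time: 5.08
eef_pos: [509.8, 48.2, 16.1]
ee_rot: [-1.905, -2.497, -0.004]
contact_force: [-12.0, 5.6, 19.6]
gripper_width: 0.802
5.075 [509.76  48.16  16.12] [-12.01   5.61  19.62] [1.28 1.23 0.42] w 0.8023611455761551 A [49.49 46.99] B [-22.73   6.7 ] yaw 29.159246614674252 q6 1.1402901316673557
```

View pics/w3.png

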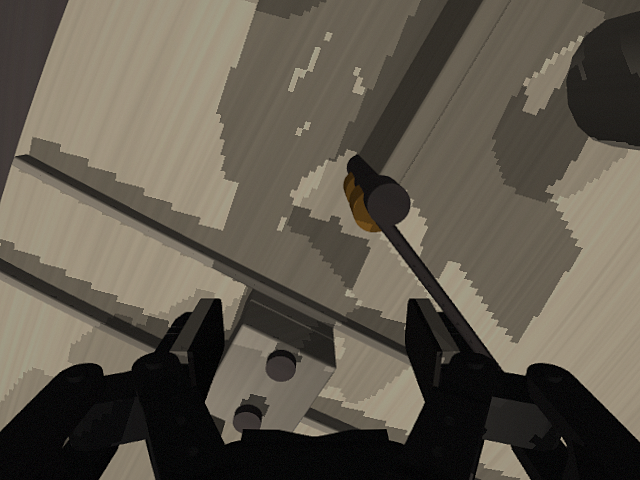

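The fingers are closing and the cap is moving, with the flap still held. The wrist reads 20 N upward, which suggests the finger's knuckle is resting on the flap's top edge near (480,365). I'll raise the hand to clear it.

```bash
python3 -m inch '[[[0,0,0,0,0,-0.003,0.2],[0,0,0,0,0,-0.003,0.2],[0,0,0,0,0,0,0.2],[0,0,0,0,0,0,0.2]]]'
python3 look.py pics/s4.png side; python3 -c "
import cv2;a=cv2.imread('pics/s4.png')[170:350,200:420];cv2.imwrite('pics/s4c.png',cv2.resize(a,None,fx=3,fy=3,interpolation=2))"
```

```text
time: 5.62
eef_pos: [509.3, 46.7, 20.3]
ee_rot: [-1.908, -2.495, -0.0]
contact_force: [-4.0, -1.2, 1.5]
gripper_width: 0.8
5.625 [509.34  46.69  20.26] [-3.98 -1.19  1.52] [-0.16  0.6   0.01] w 0.799545542696166 A [49.37 45.33] B [-22.72   5.3 ] yaw 29.04023016224143 q6 1.1409585095730141
```

View pics/s4c.png

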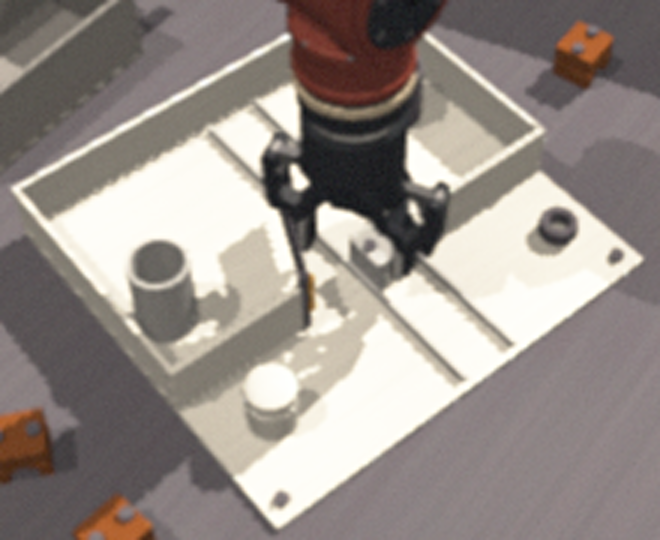

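Force is back to about 4 N with the hand at z≈20 mm. The side view shows the cap in the doorway at (370,258) and the flap held open. I'll keep pushing, turning and closing.

```bash
python3 -m inch '[[[0,0,-0.046,-0.0036,0.006,-0.001,0.26],[0,0,-0.046,-0.0036,0.006,-0.001,0.32],[0,0,-0.059,-0.0038,0.0055,-0.001,0.38],[0,0,-0.059,-0.0038,0.0055,-0.001,0.44],[0,0,-0.1,-0.0043,0.0045,-0.001,0.5],[0,0,-0.1,-0.0043,0.0045,-0.001,0.55],[0,0,0,0,0,0,0.55]]]'
python3 look.py pics/w5.png wrist
```

```text
time: 6.55
eef_pos: [548.0, 37.2, 25.9]
ee_rot: [-1.361, -2.831, 0.0]
contact_force: [-2.8, -2.1, -0.1]
gripper_width: 0.451
6.55 [548.01  37.19  25.94] [-2.83 -2.08 -0.12] [-0.44  0.48 -0.05] w 0.4513383785407027 A [69.24 46.32] B [37.05  4.38] yaw 52.49622306366946 q6 0.7260177002602666
```

View pics/w5.png

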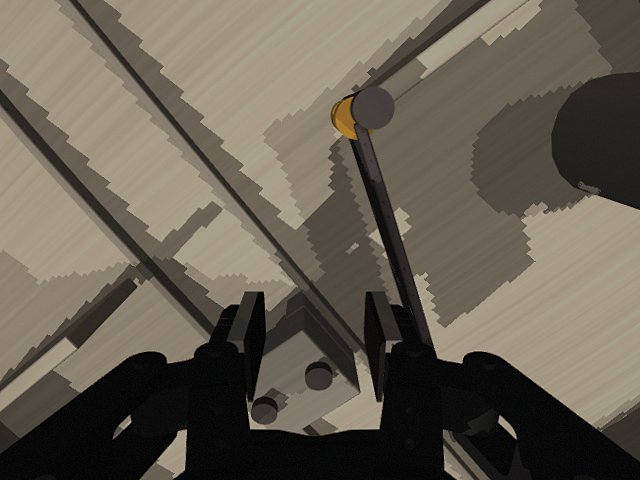

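The cap sits between the fingers with bolts at (318,376) and (264,410), and the flap is held by the right finger at about (400,300), with the forces small. The cap is at about x=69 mm, so I'll carry on to about 127 mm.

```bash
python3 -m inch '[[[0,0,-0.148,-0.0055,0.0027,0,0.59],[0,0,-0.148,-0.0055,0.0027,0,0.63],[0,0,-0.167,-0.0049,0.0018,0,0.65],[0,0,-0.167,-0.0049,0.0018,0,0.66],[0,0,-0.133,-0.0037,0.0003,0,0.65],[0,0,-0.133,-0.0037,0,0,0.64],[0,0,-0.133,-0.0037,0,0,0.63],[0,0,0,0,0,0,0.63]]]'
python3 look.py pics/w6.png wrist
```

```text
time: 7.6
eef_pos: [581.0, 30.0, 26.4]
ee_rot: [-0.205, 3.134, -0.0]
contact_force: [-0.6, -2.0, 0.4]
gripper_width: 0.369
7.6 [581.04  29.97  26.35] [-0.57 -2.04  0.42] [-0.44  0.13  0.01] w 0.36940573196986554 A [78.59 47.63] B [95.3   4.88] yaw 111.33839265634865 q6 -0.30369011740144075
```

View pics/w6.png

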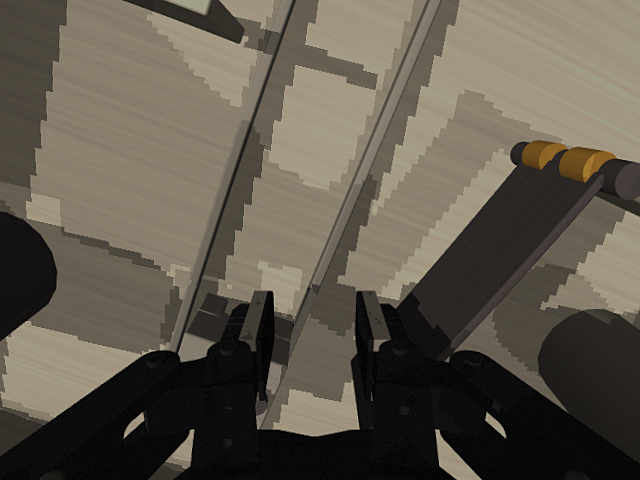

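The camera now looks back towards the apron. The flap is held wide open at (430,320), and the cap's rear face shows behind the left finger at about (190–295, 295–370). From the finger position the cap is at x≈126 mm, past the 113 mm needed. I'll back off a few millimetres and lift out.

```bash
python3 -m inch '[[[0,0,0,0.004,0.0015,0,0.63],[0,0,0,0,0,-0.06,0.63],[0,0,0,0,0,-0.06,0.63],[0,0,0,0,0,-0.06,0.63],[0,0,0,0,0,-0.04,0.63],[0,0,0,0,0,0,0.63],[0,0,0,0,0,0,0.63],[0,0,0,0,0,0,0.63],[0,0,0,0,0,0,0.63],[0,0,0,0,0,0,0.63],[0,0,0,0,0,0,0.63],[0,0,0,0,0,0,0.63]]]'
python3 look.py pics/w7.png wrist
```

```text
time: 9.15
eef_pos: [576.6, 31.1, 246.3]
ee_rot: [0.209, -3.135, 0.0]
contact_force: [0.3, -0.0, -0.1]
gripper_width: 0.375
9.15 [576.57  31.06 246.26] [ 0.33 -0.03 -0.08] [ 0.01  0.05 -0.08] w 0.3750108452789322 A [73.85 47.82] B [90.83  4.66] yaw 111.48477003355713 q6 -0.3056699623722632
```

View pics/w7.png

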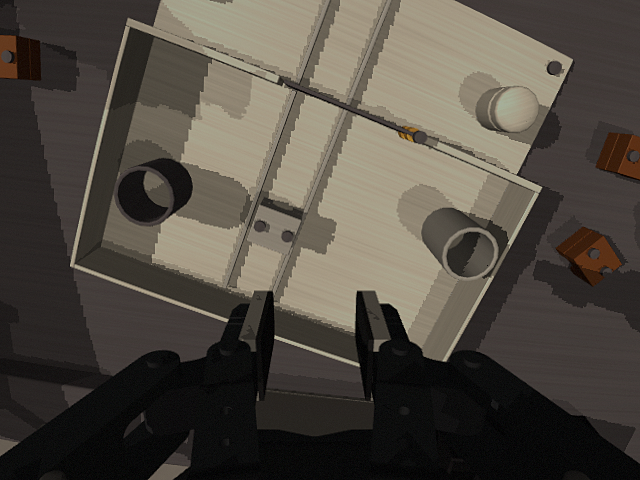

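The flap is shut, in line with the front wall from (285,83) to (410,135). The cap stands upright between the rails with bolts at (260,226) and (288,237), and the sleeves and piston are in place. I'll do one numeric check and then hand in.

```bash
python3 -m inch '[[[0,0,0,0,0,0,0.63],[0,0,0,0,0,0,0.63],[0,0,0,0,0,0,0.63],[0,0,0,0,0,0,0.63]]]' >/dev/null
python3 - <<'E'
from h import *
from cell import monitor,eyes,ctrl
s=monitor.sense(); d=eyes.get_image('wrist'); M=np.eye(4); M[:3,:3]=Ro.from_rotvec(s['ee_rot']).as_matrix(); M[:3,3]=s['eef_pos']
W=np.linalg.inv(M@d['T_tool_cam']); d['R'],d['t']=W[:3,:3],W[:3,3]
cap=[tray(ray(d,p,44)) for p in [(260,226),(288,237)]]
print(cap,'flap ends',tray(ray(d,(288,84),63.5)),tray(ray(d,(405,130),63.5)),s['contact_force'])
x=np.mean(cap,0)
if 110<x[0]<190: ctrl.job_done(); print('handed in',s['time'])
E
```

```text
[array([122.63733653,  -8.79372517]), array([123.11728437,  17.6210788 ])] flap ends [  3.38289435 -25.89710265] [ 1.72528259 70.57479121] [ 0.07050327  0.27292567 -0.07189333]
the job is handed in; nothing more can be done
handed in 9.7
```

The job is done and handed in at 9.7 s of the 42 s allowed. One finger swung the flap open and held it while the other pushed the cap along the rails and through the doorway. I then backed off and lifted the hand clear, and the flap swung shut.

**Last checks:**
- **Cap:** it looked upright between the rails in the last picture. Its centre measured 123 mm inside and about 4 mm left of the middle. The rails leave only 2 mm of play, so part of that 4 mm is calibration error.
- **Flap:** it looked shut and in line with the front wall. Its two ends measured 2–3 mm inside the wall plane, within about 0.02 rad of straight.
- **Hand:** it was at z ≈ 246 mm, with a contact force of about 0.3 N.
- **Other parts:** the sleeves and piston looked undisturbed. The collar and the parts on the bench were not checked at the end.

**One disagreement on the way:** during the first part of the push the wrist read about 20 N upward. I took this to be a finger knuckle resting on the flap's top edge. Raising the hand about 4 mm cleared it, and every later reading was below 5 N.

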